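# Shut a pan into the warming cabinet and set the heat lever

## Robot

A 7-joint arm with a two-finger parallel gripper is mounted at the origin on a cart in front of the work surface, level with it; the furniture and walls round the work are solid. World frame = base frame: x ahead of the robot, y to its left, z up, the work surface at z = 0. Lengths are in m, angles in rad, forces in N, time in s.
With the tool pointing down it reaches from about 0.425 to 0.95 m from the base axis. Payload 16.7 kg.
Tool frame: the origin (TCP) lies between the finger pads; the fingertips stand 11 mm ahead of it and the grasp point (between the pads) lies 8 mm behind it; z points along the fingers, y is the line along which they close (so a half turn about z gives the same grasp; the last joint's range is limited). The gripper opens to 94 mm and grips with 3 to 60 N. Pads are 16 mm wide; open, the fingers measure 119 mm over their backs; the gripper's body (75 mm by 177 mm) begins 78 mm behind the grasp point.
Start: joints at [1.159, 0.426, 0.074, 1.606, -0.034, 1.111, -0.067], TCP at [0.175, -0.652, 0.216] pointing down, gripper open.
Joint ranges: [-2.85, 2.85], [-0.5, 2.14], [-1.23, 1.37], [0.21, 2.46], [-1.02, 4.16], [0.16, 2.05], [-2.73, 2.73]. Speed limits (rad/s): [1.89, 1.89, 2.39, 2.39, 3.01, 3.01, 3.01].

## Interface

Orientations are given as a rotation vector (axis times angle).
In Python, from bench import arm gives the robot as it stands.
- The arm moves only by the shell command python3 -m pendant 'ROWS' [FORCE]. ROWS is a JSON object of lists of equal length, an entry for each row: "fingers": the finger opening in m, from 0 to 0.094; "translation": the shift along the tool's x, y, z in m, a list of three; "turn": the turn about the tool's z in rad. In form: {"fingers": [fingers, ...], "translation": [[x, y, z], ...], "turn": [turn, ...]}. A call has 1 to 20 rows; each row shifts and turns the commanded pose from where the row before left it, along the tool's axes as they then stand; what a row does not reach is not made up. A row lasts 1/10 s, in which the tool goes at most 50 mm and 8.59 degrees, less where a joint would pass 70% of its speed; a pose out of reach is approached as far as the arm can. A call with a gripper value outside its range is refused whole. The fingers move at their own pace and stop on an object; FORCE is the grip in N (left out, the last holds). Time passes only in rows, so rows that do not move let the fingers close. It gives the time, the measured TCP pose, the force, the opening and the grip force at its end, in the units of the state.
- arm.observe(): the state, without advancing time (a new reading comes with each control period).
- arm.grab_frame(name): name is "scene" or "side" or "wrist"; returns a dict with "image" (420x560x3 uint8, red, green, blue), "intrinsics" (3x3 intrinsics, pixels), "R" (3x3) and "t" (3): a world point X has camera coordinates R X + t. Camera axes: x right, y down, z forward; pixel columns grow to the right and rows downward; lengths in m; the calibration is good to about 2 mm. A picture is of the moment at which its call begins. There is no depth.
- arm.hand_in(): hands the job in; it is judged then, once.
The state is a dict: "clock": time; "q": joint angles; "joint_vel": joint speeds; "joint_torque": joint torques, N m; "ee_pos": TCP position; "eef_rot": TCP orientation; "wrist_force": force on the tool from outside, world axes, zero at the start; "torque": the same for the moment, N m; "gripper_width": finger opening in m; "gripper_force": force on a finger pad.
Only numpy, scipy, OpenCV 4.12 (cv2) and the standard library are available. Lean on these libraries where they do the work, as an engineer would, in place of code of your own. Each camera call takes 0.05 s, during which the arm holds its last target. There are 200 camera calls.

## Task

First push the pan into the warming cabinet until it no longer sticks out of the opening. Then push the cabinet's door shut until it seats on its catch, and after that set the heat lever on top of the cabinet to its middle mark, standing upright. Keep the pan upright and leave the tin, the cup, the spice jar and the tongs where they stand.

Things in the scene. Friction and masses are not known exactly. Their poses are not given: they have to be found in the camera images.
- cabinet: Fixed steel warming cabinet, 155 mm high. Origin on the worktop under the centre of the opening's front plane; x points into the cabinet, y to its left (hinge side). Opening y -101 to 101, z 20 (floor) to 137, 203 mm deep. The body spans x 0 to 215, y -195 to 115; y below -101 is a solid control column of the same height with the lever on top.
- pan: Loose steel food pan with yellow food, about 0.45 kg, on the cabinet's floor, sticking 35 to 65 mm out of the opening. Origin: centre of its underside. Rim 162 mm along x (about the cabinet's x) by 176, its top 101 above the underside; walls 12 mm inside the rim's edge. Rim is level with the opening when the origin is at cabinet x = 81 mm; the hollow door clears a pan up to 12 mm out.
- door (a joint): Door angle in rad: 0 shut and seated, grows as it opens towards the robot, up to 2.0; starts 1.45 to 1.85. It turns freely and stays where it is left down to about 0.085; there a spring roller resists (about 8 N at the free edge, 13 N at 130 mm from the hinge). Let go before about 0.04 the door springs ajar again; past that it snaps to 0 and is held there.
- door_hinge (a point): Point on the door's upright hinge line at the left of the opening, 80 mm above the worktop, fixed on the cabinet with the cabinet's axes. The door is 228 mm wide from here, 24 mm thick (12 mm either side of the hinge line), from 9 to 152 mm above the worktop.
- door_push (a point): Point on the door's outer face, 130 mm from the hinge line, 105 mm above the worktop, a good place to push. Moves with the door: its -x axis points out of the outer face, its y axis towards the hinge. The vertical bar handle is 83 mm further from the hinge.
- door_handle (a point): Middle of the door's vertical bar handle (10 mm thick, 30 mm off the outer face, 40 to 122 mm above the worktop), 213 mm from the hinge line, 81 mm above the worktop. Axes as door_push.
- heat (a joint): Heat lever angle in rad: 0 leaning 0.7 rad towards the robot (its low mark), 0.7 upright at the long middle mark, 1.4 leaning 0.7 rad away (high mark); starts 0 to 0.3. Moves with about 1.3 N at the knob and stays where it is left.
- lever_pivot (a point): Pivot of the heat lever on top of the control column, 173 mm above the worktop; its axes are the cabinet's, and the lever swings about its y axis.
- heat_knob (a point): Centre of the black ball knob (30 mm across) on the lever's end, 95 mm from the pivot; the rod is 10 mm thick.
- tin: Bystander: short food tin, 75 mm across, 58 mm high, in front of the control column. Origin at the centre of its underside.
- cup: Bystander: steel dip cup, 67 mm across, 40 mm high, right of the cabinet. Origin at the centre of its underside.
- spice: Bystander: spice jar, 41 mm across, 105 mm high, left of the cabinet. Origin at the centre of its underside.
- tongs: Bystander: steel tongs, 220 mm long along their y, 16 mm high, lying at the right front of the worktop. Origin under their centre.

How it is judged:
By the outcome, as a careful person would: the job done as asked, in the order asked, and still so for the second after the job is handed in, with the robot touching nothing.
It also fails if it takes over 67 s, if anything falls off the work surface, if the arm or the gripper's body presses on something with over 40 N, if the wrist force passes 120 N, or if a joint passes its speed limit or range.

## Working session

There is one attempt and no reset: what is moved stays moved. The work goes in short steps, Python scripts to look and compute and a shell command to move; the robot and the scene stay as the last step left them, time stands still between calls to the robot, and variables do not carry over. Pictures are saved under pics/ and viewed, at most 10 in all, crops included, and the job is handed in when it is done.

```bash
mkdir -p pics; ls; python3 - <<'E'
from bench import arm
import cv2,numpy as np
s=arm.observe();print({k:np.round(v,3).tolist() for k,v in s.items()})
for n in("scene","side"):
    f=arm.grab_frame(n);cv2.imwrite(f"pics/{n}0.png",f["image"][:,:,::-1]);np.savez(f"pics/{n}0.npz",**f)
    print(n,f["intrinsics"].tolist(),np.round(f["R"],4).tolist(),np.round(f["t"],4).tolist())
E
```

```text
pics
{'clock': 0.0, 'q': [1.159, 0.427, 0.074, 1.607, -0.034, 1.111, -0.067], 'joint_vel': [-0.001, -0.001, -0.002, 0.0, 0.001, 0.001, 0.0], 'joint_torque': [-0.0, -93.581, 3.666, -45.419, -0.049, 0.02, 0.0], 'ee_pos': [0.175, -0.652, 0.216], 'eef_rot': [-3.113, -0.41, 0.0], 'wrist_force': [-0.431, 0.082, 0.215], 'torque': [-0.001, -0.011, 0.043], 'gripper_force': 0.0, 'gripper_width': 0.094}
scene [[402.6660671421143, 0.0, 290.13980401209005], [0.0, 402.6660671421143, 210.10972084449838], [0.0, 0.0, 1.0]] [[-0.8265, 0.5629, 0.0041], [0.4705, 0.6947, -0.5441], [-0.3091, -0.4478, -0.839]] [0.5238, -0.1211, 1.4993]
side [[402.5238545691004, 0.0, 277.2061643718825], [0.0, 402.5238545691004, 205.57623808279197], [0.0, 0.0, 1.0]] [[0.4017, -0.9158, -0.0065], [-0.7286, -0.3153, -0.608], [0.5548, 0.2489, -0.7939]] [-0.2994, 0.505, 1.1359]
```

View pics/scene0.png

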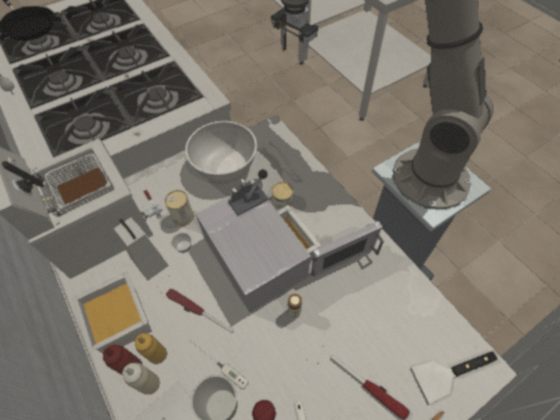

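View pics/side0.png

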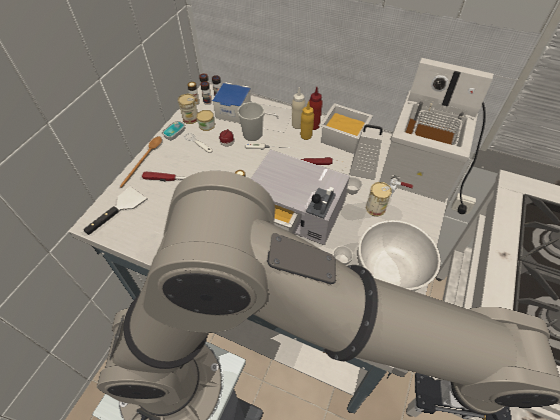

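The scene view shows the cabinet's top at roughly (200-315, 185-290), the door open at (315-380, 225-270), the knob at (263,174), the tin at (282,192) and the jar at (294,302). The arm hides most of the side view, so I'll enlarge the cabinet area of the scene view.

```bash
python3 - <<'E'
import cv2
i=cv2.imread("pics/scene0.png")[150:310,180:393]
cv2.imwrite("pics/c0.png",cv2.resize(i,(798,600),interpolation=cv2.INTER_CUBIC))
i=cv2.imread("pics/side0.png")[140:280,230:417]
cv2.imwrite("pics/c1.png",cv2.resize(i,(798,597),interpolation=cv2.INTER_CUBIC))
E
```

```text
(no output)
```

View pics/c0.png

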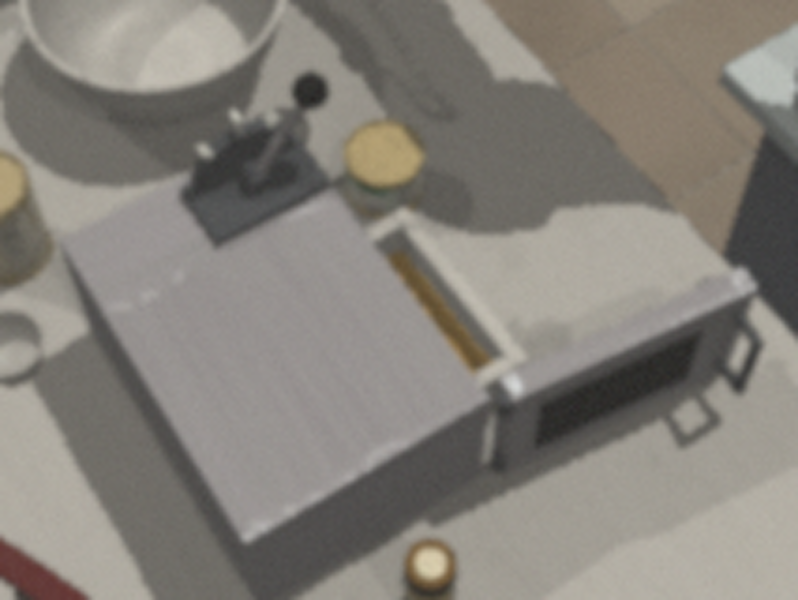

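View pics/c1.png

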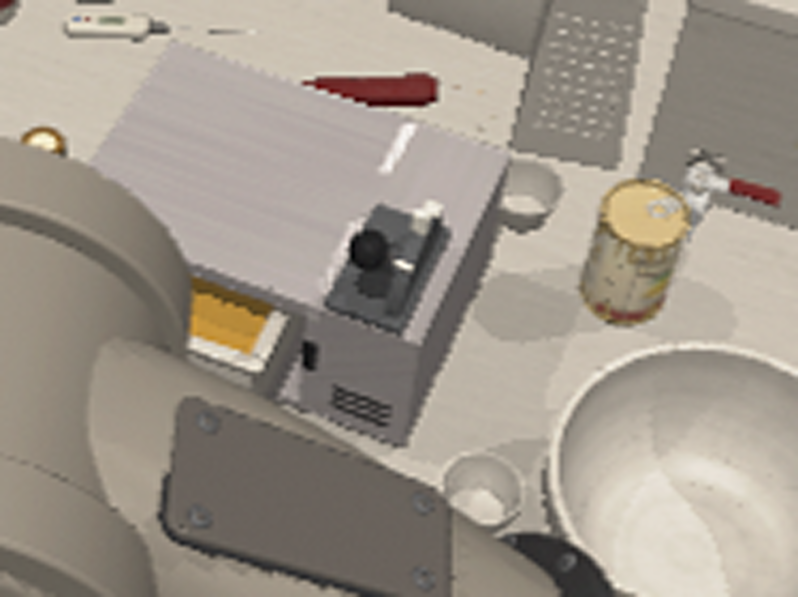

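The crops show the cabinet's four top corners, the pan rim sticking out, the door, the knob and the lever base. Next I'll cast those pixels onto planes at their known heights.

```bash
cat > h.py <<'E'
import numpy as np
def ray(f,p):
    R,t,K=f["R"],f["t"],f["intrinsics"]
    return -R.T@t, R.T@np.linalg.solve(K,[p[0],p[1],1])
def plane(f,p,z):
    c,d=ray(f,p); return c+d*(z-c[2])/d[2]
def tri(fs,ps):
    A=np.zeros((3,3));b=np.zeros(3)
    for f,p in zip(fs,ps):
        c,d=ray(f,p);d/=np.linalg.norm(d);M=np.eye(3)-np.outer(d,d);A+=M;b+=M@c
    return np.linalg.solve(A,b)
E
python3 - <<'E'
from h import *
import numpy as np
S=dict(np.load("pics/scene0.npz"));D=dict(np.load("pics/side0.npz"))
np.set_printoptions(precision=3,suppress=True)
a=lambda u,v:(180+u/3.746,150+v/3.75)
b=lambda u,v:(230+u/4.267,140+v/4.264)
for n,p,z in[("BL",(248,542),.155),("BR",(62,245),.155),("FL",(488,402),.155),("FR",(335,185),.155),("panL",(520,355),.121),("panR",(405,212),.121),("doorhinge",(510,385),.152),("doorfree",(742,283),.152),("tin",(385,155),.058),("jar",(430,562),.105),("leverbase",(257,188),.165)]:
    print(n,plane(S,a(*p),z))
for n,p,z in[("BL",(172,42),.155),("BR",(510,152),.155),("FR",(418,345),.155),("Fmid",(190,265),.155),("panFR",(272,375),.121),("cup",(530,190),.04),("tin",(482,490),.058)]:
    print("side",n,plane(D,b(*p),z))
print("knob",tri([S,D],[a(310,90),b(370,248)]))
# rigid fit of body corners
L=np.array([[.215,.115],[.215,-.195],[0,.115],[0,-.195],[.215,.115],[.215,-.195],[0,-.195]])
W=np.array([plane(S,a(*p),.155)[:2] for p in[(248,542),(62,245),(488,402),(335,185)]]+[plane(D,b(*p),.155)[:2] for p in[(172,42),(510,152),(418,345)]])
l=L-L.mean(0);w=W-W.mean(0)
th=np.arctan2((l[:,0]*w[:,1]-l[:,1]*w[:,0]).sum(),(l*w).sum())
R=np.array([[np.cos(th),-np.sin(th)],[np.sin(th),np.cos(th)]]);o=W.mean(0)-R@L.mean(0)
print("cab",th,o,(L@R.T+o-W)*1000)
def cab(p):return R.T@(np.array(p)[:2]-o)
for n,p,z in[("panL",(520,355),.121),("panR",(405,212),.121),("doorhinge",(510,385),.152),("doorfree",(742,283),.152),("tin",(385,155),.058),("jar",(430,562),.105)]: print(n,cab(plane(S,a(*p),z)))
k=tri([S,D],[a(310,90),b(370,248)]);print("knob cab",cab(k),k[2]-.173)
E
```

```text
BL [0.823 0.066 0.155]
BR [ 0.818 -0.235  0.155]
FL [0.615 0.073 0.155]
FR [ 0.603 -0.161  0.155]
panL [0.558 0.04  0.121]
panR [ 0.557 -0.125  0.121]
doorhinge [0.591 0.069 0.152]
doorfree [0.383 0.1   0.152]
tin [ 0.514 -0.222  0.058]
jar [0.712 0.137 0.105]
leverbase [ 0.661 -0.188  0.165]
side BL [0.82  0.059 0.155]
side BR [ 0.814 -0.246  0.155]
side FR [ 0.601 -0.242  0.155]
side Fmid [ 0.603 -0.054  0.155]
side panFR [ 0.554 -0.144  0.121]
side cup [ 0.882 -0.26   0.04 ]
side tin [ 0.56  -0.318  0.058]
knob [ 0.602 -0.195  0.247]
cab -0.06681190079119287 [ 0.609 -0.028] [[  8.468   6.519]
 [ -7.261  -1.393]
 [  2.181  14.354]
 [ -6.915 -61.4  ]
 [ 11.49   13.242]
 [ -2.982   9.612]
 [ -4.981  19.066]]
panL [-0.056  0.065]
panR [-0.045 -0.1  ]
doorhinge [-0.024  0.096]
doorfree [-0.234  0.113]
tin [-0.082 -0.2  ]
jar [0.092 0.171]
knob cab [ 0.004 -0.167] 0.07378425210180153
```

```bash
python3 -m pendant '{"fingers":[0.09,0.09,0.09,0.09,0.09,0.09,0.09,0.09,0.09,0.09,0.09,0.09,0.09,0.09,0.09,0.09,0.09,0.09,0.09,0.09],"translation":[[0,0,0],[0,0,0],[0.015,-0.035,0],[0.015,-0.035,0],[0.016,-0.035,0],[0.016,-0.035,0],[0.016,-0.035,0],[0.016,-0.035,0],[0.016,-0.035,0],[0.016,-0.035,0],[0.016,-0.035,0],[0.016,-0.035,0],[0.016,-0.035,0],[0.016,-0.035,0],[0.016,-0.035,0],[0.016,-0.035,0],[0.016,-0.035,0],[0.016,-0.035,0],[0.016,0,0],[0,0,0]],"turn":[0.14,0.14,0,0,0,0,0,0,0,0,0,0,0,0,0,0,0,0,0,0]}'
python3 - <<'E'
from bench import arm
import cv2,numpy as np
for n in("side","scene"):
    f=arm.grab_frame(n);np.savez(f"pics/{n}1.npz",**f);cv2.imwrite(f"pics/{n}1.png",f["image"][:,:,::-1])
a=cv2.imread("pics/side1.png")[130:290,180:393];b=cv2.imread("pics/scene1.png")[150:310,180:393]
cv2.imwrite("pics/c2.png",np.vstack([cv2.resize(a,(399,300),interpolation=cv2.INTER_CUBIC),cv2.resize(b,(399,300),interpolation=cv2.INTER_CUBIC)]))
E
```

```text
clock: 2.1
ee_pos: [0.4562, -0.0965, 0.2163]
eef_rot: [-3.141, 0.025, -0.0]
wrist_force: [0.3, -0.4, -0.6]
gripper_width: 0.0901
gripper_force: 0.0
```

View pics/c2.png

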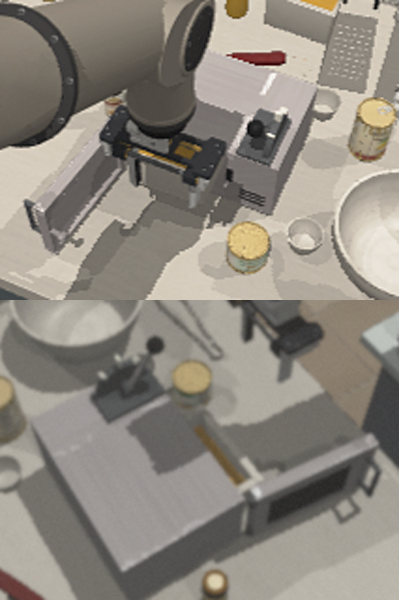

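The side view now shows the tin (lid at crop (248,240)) clear of the gripper and the door open on the left. I'll shift over, descend and push.

```bash
python3 -m pendant '{"fingers":[0.09,0.09,0.09,0.09,0.09,0.09,0.09,0.09,0.09,0.09,0.09,0.09,0.09,0.09,0.09,0.09],"translation":[[0,-0.025,0],[0,-0.025,0],[0,0,0.03],[0,0,0.03],[0,0,0.03],[0,0,0.03],[0.02,0,0],[0.02,0,0],[0.02,0,0],[0.01,0,0],[0.01,0,0],[0.01,0,0],[0.01,0,0],[0.01,0,0],[0.01,0,0],[0,0,0]],"turn":[0,0,0,0,0,0,0,0,0,0,0,0,0,0,0,0]}'
python3 - <<'E'
from bench import arm
import cv2,numpy as np
for n in("side","scene"):
    f=arm.grab_frame(n);np.savez(f"pics/{n}2.npz",**f);cv2.imwrite(f"pics/{n}2.png",f["image"][:,:,::-1])
a=cv2.imread("pics/side2.png")[150:270,220:380];b=cv2.imread("pics/scene2.png")[170:290,220:380]
cv2.imwrite("pics/c3.png",np.hstack([cv2.resize(a,(400,300),interpolation=cv2.INTER_CUBIC),cv2.resize(b,(400,300),interpolation=cv2.INTER_CUBIC)]))
E
```

```text
clock: 3.8
ee_pos: [0.5771, -0.0491, 0.0965]
eef_rot: [-3.141, 0.029, -0.002]
wrist_force: [-0.1, 0.0, -0.4]
gripper_width: 0.0899
gripper_force: 0.0
```

View pics/c3.png

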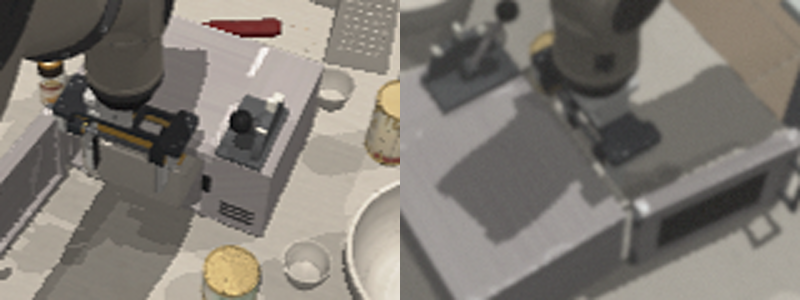

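The pan is moving in straight with the fingers on its rim. I'll push on slowly until the fingers meet the lintel.

```bash
python3 -m pendant '{"fingers":[0.09,0.09,0.09,0.09],"translation":[[0.005,0,0],[0.005,0,0],[0.004,0,0],[0,0,0]],"turn":[0,0,0,0]}'; python3 -m pendant '{"fingers":[0.09,0.09],"translation":[[0.004,0,0],[0,0,0]],"turn":[0,0]}'; python3 -m pendant '{"fingers":[0.09,0.09],"translation":[[0.003,0,0],[0,0,0]],"turn":[0,0]}'
```

```text
clock: 4.3
ee_pos: [0.5904, -0.0494, 0.0965]
eef_rot: [-3.141, 0.029, -0.001]
wrist_force: [0.4, 0.0, 0.3]
gripper_width: 0.0901
gripper_force: 0.0
clock: 4.5
ee_pos: [0.5942, -0.0495, 0.0965]
eef_rot: [-3.141, 0.029, -0.0]
wrist_force: [0.8, -0.4, 0.6]
gripper_width: 0.0903
gripper_force: 0.0
clock: 4.7
ee_pos: [0.5971, -0.0496, 0.0965]
eef_rot: [-3.141, 0.029, -0.0]
wrist_force: [-0.2, 0.4, -0.3]
gripper_width: 0.0902
gripper_force: 0.0
```

```bash
for i in 1 2; do :; done; python3 -m pendant '{"fingers":[0.09,0.09],"translation":[[0.003,0,0],[0,0,0]],"turn":[0,0]}'; python3 -m pendant '{"fingers":[0.09,0.09],"translation":[[0.003,0,0],[0,0,0]],"turn":[0,0]}';python3 - <<'E'
from bench import arm
import cv2,numpy as np
for n in("side","scene"):
    f=arm.grab_frame(n);np.savez(f"pics/{n}3.npz",**f);cv2.imwrite(f"pics/{n}3.png",f["image"][:,:,::-1])
a=cv2.imread("pics/side3.png")[170:230,220:300];b=cv2.imread("pics/scene3.png")[190:250,250:330]
cv2.imwrite("pics/c4.png",np.hstack([cv2.resize(a,(400,300),interpolation=cv2.INTER_CUBIC),cv2.resize(b,(400,300),interpolation=cv2.INTER_CUBIC)]))
E
```

```text
clock: 4.9
ee_pos: [0.5995, -0.0497, 0.0964]
eef_rot: [-3.141, 0.029, 0.001]
wrist_force: [-6.2, 0.5, 2.8]
gripper_width: 0.0898
gripper_force: 2.3
clock: 5.1
ee_pos: [0.5994, -0.0497, 0.0962]
eef_rot: [3.141, -0.031, -0.011]
wrist_force: [-26.6, 3.1, 19.1]
gripper_width: 0.09
gripper_force: 13.7
```

View pics/c4.png

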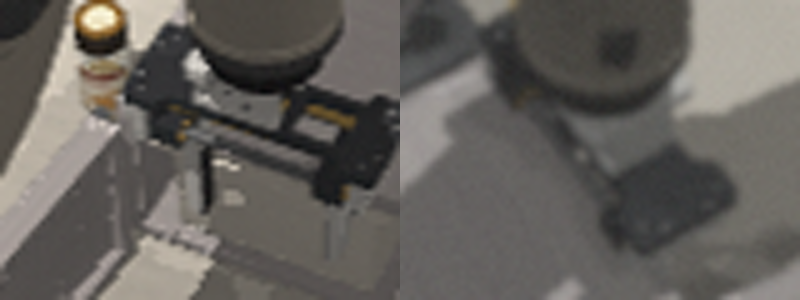

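The fingers met the lintel at TCP x=0.5995, so the pan's rim is level with the opening to within a millimetre or two. I'll back off, lift, and go round to the door's outer face, checking the pan on the way.

```bash
python3 -m pendant '{"fingers":[0.09,0.09,0,0,0,0,0,0,0,0,0,0,0,0,0],"translation":[[-0.02,0,0],[-0.03,0,0],[-0.035,0,0],[0,0,-0.03],[0,0,-0.03],[0,0,-0.03],[0,0,-0.03],[-0.01,-0.035,0],[-0.01,-0.035,0],[-0.01,-0.035,0],[-0.01,-0.035,0],[-0.01,-0.035,0],[0,-0.035,0],[0,-0.02,0],[0,0,0]],"turn":[0,0,0,0,0,0,0,0,0,0,0,0,0,0,0]}'
python3 - <<'E'
from bench import arm
import cv2,numpy as np
for n in("side","scene"):
    f=arm.grab_frame(n);np.savez(f"pics/{n}4.npz",**f);cv2.imwrite(f"pics/{n}4.png",f["image"][:,:,::-1])
a=cv2.imread("pics/side4.png")[160:260,200:333];b=cv2.imread("pics/scene4.png")[180:280,260:393]
cv2.imwrite("pics/c5.png",np.hstack([cv2.resize(a,(400,300),interpolation=cv2.INTER_CUBIC),cv2.resize(b,(400,300),interpolation=cv2.INTER_CUBIC)]))
E
```

```text
clock: 6.7
ee_pos: [0.4719, 0.1859, 0.2168]
eef_rot: [-3.14, 0.022, -0.001]
wrist_force: [-0.1, -0.3, 1.4]
gripper_width: 0.0005
gripper_force: 0.0
```

View pics/c5.png

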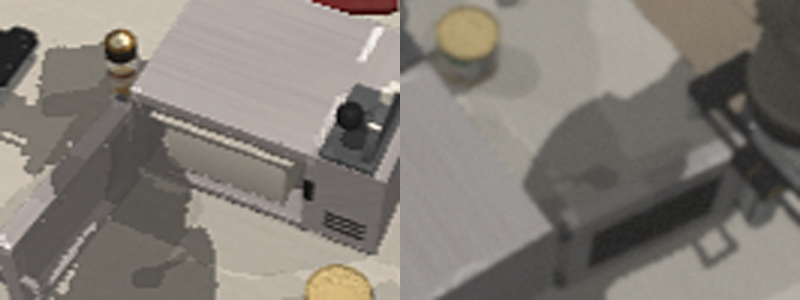

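The pan sits level in the opening and the fingers are over the outer side of the door. I'll descend and swing the door round its arc.

```bash
python3 -m pendant '{"fingers":[0,0,0,0,0,0,0,0,0,0,0,0,0,0,0,0,0,0,0,0],"translation":[[0,0,0.035],[0,0,0.035],[0,0,0.035],[0,0.03,0],[-0.003,0.025,0],[-0.003,0.024,0],[-0.002,0.018,0],[-0.002,0.018,0],[-0.002,0.017,0],[0.004,0.017,0],[0.005,0.017,0],[0.006,0.016,0],[0.01,0.013,0],[0.012,0.014,0],[0.012,0.014,0],[0.01,0.007,0],[0.01,0.006,0],[0.008,0.004,0],[0,0,0],[0,0,0]],"turn":[0,0,0,0,0,0,0,0,0,0,0,0,0,0,0,0,0,0,0,0]}'
python3 - <<'E'
from bench import arm
import cv2,numpy as np
for n in("side","scene"):
    f=arm.grab_frame(n);np.savez(f"pics/{n}5.npz",**f);cv2.imwrite(f"pics/{n}5.png",f["image"][:,:,::-1])
a=cv2.imread("pics/side5.png")[140:260,220:380];b=cv2.imread("pics/scene5.png")[160:280,220:380]
cv2.imwrite("pics/c6.png",np.hstack([cv2.resize(a,(400,300),interpolation=cv2.INTER_CUBIC),cv2.resize(b,(400,300),interpolation=cv2.INTER_CUBIC)]))
E
```

```text
clock: 8.8
ee_pos: [0.5325, -0.0579, 0.1113]
eef_rot: [-3.141, 0.028, 0.001]
wrist_force: [0.7, -0.2, 0.6]
gripper_width: 0.0004
gripper_force: 0.0
```

View pics/c6.png

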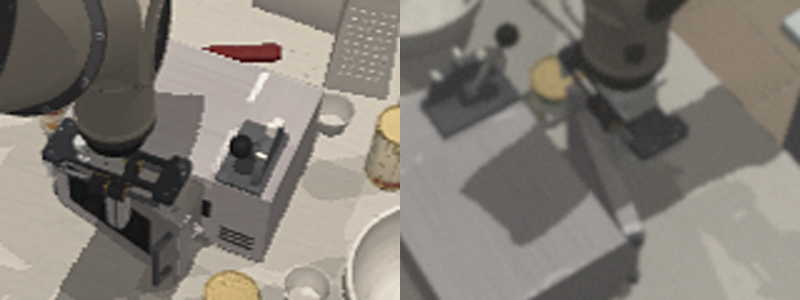

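The door is about 0.25 rad from shut. I'll push in +x in small steps and read the force.

```bash
python3 -m pendant '{"fingers":[0,0,0,0],"translation":[[0.008,0.003,0],[0.007,0.002,0],[0.005,0,0],[0,0,0]],"turn":[0,0,0,0]}'; for a in 1; do :; done; python3 -m pendant '{"fingers":[0,0,0],"translation":[[0.005,0,0],[0.005,0,0],[0,0,0]],"turn":[0,0,0]}';  python3 -m pendant '{"fingers":[0,0],"translation":[[0.004,0,0],[0,0,0]],"turn":[0,0]}'; python3 -m pendant '{"fingers":[0,0],"translation":[[0.003,0,0],[0,0,0]],"turn":[0,0]}'
```

```text
clock: 9.3
ee_pos: [0.5533, -0.0638, 0.1115]
eef_rot: [-3.141, 0.029, -0.001]
wrist_force: [-0.9, -0.4, -0.1]
gripper_width: 0.0003
gripper_force: 0.0
clock: 9.6
ee_pos: [0.5631, -0.0638, 0.1115]
eef_rot: [-3.141, 0.029, -0.0]
wrist_force: [0.5, -0.4, -0.2]
gripper_width: 0.0003
gripper_force: 0.0
clock: 9.8
ee_pos: [0.564, -0.064, 0.1111]
eef_rot: [3.141, -0.029, -0.008]
wrist_force: [-17.7, 1.1, 12.2]
gripper_width: 0.0005
gripper_force: 8.8
clock: 10.0
ee_pos: [0.5646, -0.0641, 0.1108]
eef_rot: [3.141, -0.029, -0.015]
wrist_force: [-33.9, 1.2, 24.6]
gripper_width: 0.0002
gripper_force: 17.0
```

The force rises stiffly at x=0.564, so I need to see whether the door is shut or something is blocking it.

```bash
python3 - <<'E'
from bench import arm
import cv2,numpy as np
fr=[]
for n in("side","scene"):
    f=arm.grab_frame(n);np.savez(f"pics/{n}6.npz",**f);cv2.imwrite(f"pics/{n}6.png",f["image"][:,:,::-1])
a=cv2.imread("pics/side6.png")[170:260,250:370];b=cv2.imread("pics/scene6.png")[170:260,230:350]
cv2.imwrite("pics/c7.png",np.hstack([cv2.resize(a,(400,300),interpolation=cv2.INTER_CUBIC),cv2.resize(b,(400,300),interpolation=cv2.INTER_CUBIC)]))
print(np.round(arm.observe()["wrist_force"],1))
E
```

```text
[-32.8   2.2  22.3]
```

View pics/c7.png

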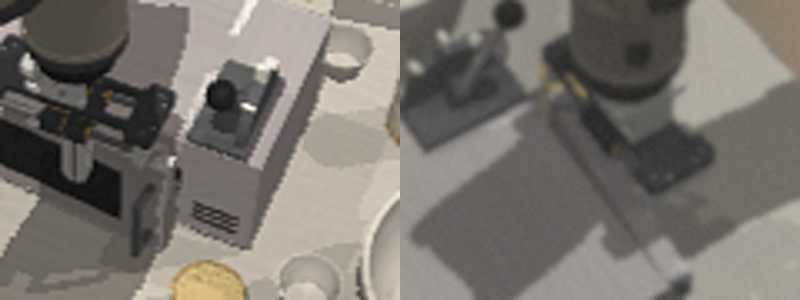

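```bash
python3 - <<'E'
from h import *
import cv2
np.set_printoptions(precision=3,suppress=True)
for n,k in(("scene",6),("side",6),("side",4)):
    F=dict(np.load(f"pics/{n}{k}.npz"));g=cv2.cvtColor(F["image"],cv2.COLOR_RGB2GRAY)
    L=cv2.createLineSegmentDetector().detect(g)[0][:,0]
    for s in L:
        if np.hypot(s[2]-s[0],s[3]-s[1])<12: continue
        p,q=plane(F,s[:2],.153),plane(F,s[2:],.153)
        if all(.53<v[0]<.64 and -.27<v[1]<.1 for v in(p,q)) and abs(p[1]-q[1])>.03:
            print(n,k,p[:2],q[:2],"slope",(p[0]-q[0])/(p[1]-q[1]),np.round(s))
E
```

```text
scene 6 [ 0.601 -0.231] [ 0.604 -0.171] slope 0.04852742684582532 [258. 184. 268. 198.]
scene 6 [ 0.556 -0.126] [ 0.554 -0.074] slope -0.028176823450667778 [288. 200. 298. 212.]
scene 6 [ 0.582 -0.072] [ 0.579 -0.116] slope 0.06961999553049378 [291. 217. 284. 206.]
scene 6 [ 0.611 -0.015] [ 0.607 -0.124] slope 0.031693999611141145 [294. 235. 275. 209.]
side 6 [ 0.634 -0.049] [0.622 0.001] slope -0.23643594024598358 [277. 195. 262. 193.]
side 6 [0.563 0.019] [ 0.553 -0.047] slope 0.14111910231923833 [249. 204. 266. 213.]
side 6 [ 0.546 -0.198] [ 0.545 -0.237] slope 0.019709817242501013 [309. 230. 321. 234.]
side 6 [ 0.605 -0.22 ] [ 0.607 -0.167] slope 0.02864673528552091 [322. 218. 307. 212.]
side 4 [0.585 0.029] [ 0.583 -0.133] slope 0.007885705753265701 [250. 199. 294. 214.]
side 4 [0.607 0.06 ] [0.61  0.005] slope -0.058092604507460344 [244. 191. 259. 195.]
side 4 [ 0.592 -0.131] [0.595 0.026] slope 0.020632557035078648 [295. 212. 252. 197.]
side 4 [0.609 0.003] [ 0.605 -0.158] slope 0.02765116185113568 [260. 196. 304. 212.]
side 4 [0.559 0.006] [ 0.535 -0.034] slope 0.5914462890915964 [252. 206. 260. 216.]
side 4 [ 0.546 -0.199] [ 0.545 -0.237] slope 0.01233837672553682 [309. 230. 321. 234.]
side 4 [ 0.605 -0.22 ] [ 0.607 -0.172] slope 0.03386524635746966 [322. 218. 308. 213.]
side 4 [ 0.533 -0.151] [ 0.533 -0.072] slope -0.0014908678470691584 [294. 228. 271. 220.]
side 4 [ 0.575 -0.097] [ 0.576 -0.001] slope 0.01066780473021444 [283. 213. 257. 203.]
```

```bash
python3 - <<'E'
from bench import arm
import numpy as np
s=arm.observe()
for k in("ee_pos","eef_rot","wrist_force","torque","joint_torque","q"):print(k,np.round(s[k],3))
E
python3 -m pendant '{"fingers":[0,0],"translation":[[0.003,0,0],[0,0,0]],"turn":[0,0]}'
```

```text
ee_pos [ 0.565 -0.064  0.111]
eef_rot [ 3.141 -0.029 -0.015]
wrist_force [-32.802   2.178  22.31 ]
torque [ 0.273  6.7   -0.333]
joint_torque [ -1.252 -73.351  -4.755 -50.501   2.01  -10.206   0.346]
q [ 0.313  0.405 -0.388  1.917  0.197  0.866 -1.766]
clock: 10.3
ee_pos: [0.5708, -0.0647, 0.1111]
eef_rot: [3.141, -0.029, -0.005]
wrist_force: [-5.1, -3.8, -1.7]
gripper_width: 0.0008
gripper_force: 2.9
```

The roller gave way and the door moved on. I'll keep pushing until it seats.

```bash
python3 -m pendant '{"fingers":[0,0],"translation":[[0.003,0,0],[0,0,0]],"turn":[0,0]}'; python3 -m pendant '{"fingers":[0,0],"translation":[[0.002,0,0],[0,0,0]],"turn":[0,0]}';python3 -m pendant '{"fingers":[0,0],"translation":[[0.002,0,0],[0,0,0]],"turn":[0,0]}'
```

```text
clock: 10.5
ee_pos: [0.5754, -0.0643, 0.1114]
eef_rot: [3.141, -0.029, -0.001]
wrist_force: [-0.1, -0.6, 0.4]
gripper_width: 0.0005
gripper_force: 0.2
clock: 10.7
ee_pos: [0.5755, -0.0644, 0.1113]
eef_rot: [3.141, -0.029, -0.006]
wrist_force: [-16.4, -1.1, 11.4]
gripper_width: 0.0006
gripper_force: 8.1
clock: 10.9
ee_pos: [0.5755, -0.0644, 0.1112]
eef_rot: [3.141, -0.029, -0.012]
wrist_force: [-30.8, -0.5, 24.8]
gripper_width: 0.0005
gripper_force: 15.6
```

At x=0.5755 the stop is hard, which matches the predicted shut position exactly. I'll back off, lift, and measure the door line and the knob.

```bash
python3 -m pendant '{"fingers":[0,0,0,0,0,0,0,0,0],"translation":[[-0.02,0,0],[-0.03,0,0],[-0.03,0,0],[-0.01,0,-0.03],[0,0,-0.03],[0,0,-0.03],[0,0,-0.03],[0,0,-0.025],[0,0,0]],"turn":[0,0,0,0,0,0,0,0,0]}'
cat > knob.py <<'E'
from h import *
from bench import arm
import cv2,sys
np.set_printoptions(precision=4,suppress=True)
ps=[];fs=[]
for n in("scene","side"):
    F=arm.grab_frame(n);fs.append(F);np.savez(f"pics/{n}_{sys.argv[1]}.npz",**F)
    lo=np.array([0.602+float(sys.argv[2]),-.195,.25]);c=F["R"]@lo+F["t"];u=(F["intrinsics"]@c)[:2]/c[2]
    x0,y0=(u-14).astype(int);im=F["image"][y0:y0+28,x0:x0+28].max(2)
    m=(im<45).astype(np.uint8);nl,lab,st,ce=cv2.connectedComponentsWithStats(m)
    for i in range(1,nl):
        if st[i,4]>8: print(n,"blob",st[i],ce[i])
    i=min((i for i in range(1,nl) if st[i,4]>25),key=lambda i:np.hypot(*(ce[i]-14)))
    ps.append(ce[i]+[x0,y0])
    g=cv2.cvtColor(F["image"],cv2.COLOR_RGB2GRAY)
    for s in cv2.createLineSegmentDetector().detect(g)[0][:,0]:
        p,q=plane(F,s[:2],.153),plane(F,s[2:],.153)
        if all(.55<v[0]<.64 and -.2<v[1]<.1 for v in(p,q)) and abs(p[1]-q[1])>.04: print(n,p[:2],q[:2],"slope",(p[0]-q[0])/(p[1]-q[1]))
k=tri(fs,ps);dz=k[2]-.173
print("knob",k,"px",ps,"pivot x",k[0]+np.sqrt(max(0,.095**2-dz**2)))
for F,p in zip(fs,ps):
    c=F["R"]@k+F["t"];print("resid",(F["intrinsics"]@c)[:2]/c[2]-p)
E
python3 knob.py a 0
```

```text
clock: 11.8
ee_pos: [0.4913, -0.0624, 0.2599]
eef_rot: [3.141, -0.028, 0.009]
wrist_force: [0.2, 0.1, 0.0]
gripper_width: 0.0001
gripper_force: 0.0Traceback (most recent call last):
  File "knob.py", line 13, in <module>
    i=min((i for i in range(1,nl) if st[i,4]>25),key=lambda i:np.hypot(*(ce[i]-14)))
ValueError: min() iterable argument is empty
```

```bash
python3 - <<'E'
from h import *
F=dict(np.load("pics/scene_a.npz"))
print(F["image"][164:190:1,248:276].max(2))
E
```

```text
[[104  95 100 122 138 147 145 145 145 144 146 143 144 145 142 145 145 147
  141 143 146 145 143 145 142 141 136 124]
 [ 94  94 112 132 143 147 145 145 144 143 145 144 146 145 147 147 145 143
  145 143 144 142 142 144 143 144 143 132]
 [ 94 101 120 138 146 144 144 145 145 145 146 143 145 145 143 144 145 146
  143 144 145 145 143 144 145 145 146 140]
 [ 93 110 131 143 148 146 143 146 145 144 146 145 144 142 140 141 143 145
  141 145 145 143 145 144 145 144 145 145]
 [ 95 115 136 146 146 145 147 146 147 147 144 144 140 134 125 128 135 139
  141 144 146 145 147 145 144 146 144 143]
 [ 96 118 139 144 148 145 147 145 144 146 139 134 121 107  94  95 107 125
  135 142 145 146 145 146 145 146 144 144]
 [ 99 119 140 145 144 145 145 146 147 143 134 108  87  73  64  67  75  92
  113 134 143 143 146 146 147 146 145 143]
 [112 132 144 147 144 146 146 145 142 137 114  83  57  51  52  56  57  68
   90 120 141 142 145 146 145 143 144 145]
 [123 146 152 146 144 144 148 147 143 127  96  65  53  49  54  54  56  56
   73 107 135 145 144 147 143 143 147 143]
 [126 150 155 152 146 145 146 145 142 120  83  
[... 1242 characters left out ...]
 78  77  77  86  89  84  88  91  88  88  93 103 103 104 123 144 152 149
  147 146 145 143 145 142 145 142 141 142]
 [ 67  64  59  62  70  83  91  88  84  82  94 101 101 103 121 146 151 148
  146 145 144 143 145 145 145 141 136 146]
 [ 57  58  58  61  75  92  95  87  76  79  85  93  99 106 127 150 152 150
  147 149 145 143 142 146 144 141 145 156]
 [ 57  57  59  68  89  99  95  80  70  65  75  86  94 109 134 156 157 153
  151 153 147 144 144 143 143 147 161 168]
 [ 59  55  62  76  93  97  89  74  64  61  73  78  88 113 142 156 155 160
  155 154 153 147 145 144 148 161 173 177]
 [ 55  59  68  83  92  93  83  66  64  65  74  79  88 110 140 154 156 157
  157 157 153 150 147 149 157 167 179 180]]
```

Scene contrast is lower, so I'll use a threshold of about 85 there and 45 in the side view.

```bash
sed -i 's/im<45/im<(85 if n=="scene" else 40)/' knob.py; python3 knob.py b 0
```

```text
scene blob [10 11  9  9 64] [14.1875 14.9844]
scene blob [ 0 25  6  3 15] [ 2.0667 26.0667]
side blob [10 11  8 10 41] [13.5366 16.0244]
side [0.6286 0.0564] [0.6264 0.0989] slope -0.05354311618956304
side [ 0.6013 -0.0611] [ 0.6014 -0.0161] slope 0.0015360363828272987
side [ 0.5628 -0.047 ] [ 0.5612 -0.1123] slope 0.02460454178019254
side [ 0.5831 -0.0382] [ 0.5807 -0.1044] slope 0.03700735941949876
knob [ 0.6011 -0.1943  0.2449] px [array([262.1875, 173.9844]), array([315.5366, 199.0244])] pivot x 0.6631897320710303
resid [0.5327 0.239 ]
resid [ 0.5262 -0.2149]
```

The door line's slope, about 0.03, matches the cabinet's yaw, so the door is shut. The pivot is at x≈0.662, so for an upright lever the TCP should end near x=0.639. I'll push the knob now.

```bash
python3 -m pendant '{"fingers":[0,0,0,0,0,0,0,0,0,0,0,0,0,0,0,0],"translation":[[0,0.035,0],[0,0.035,0],[0,0.035,0.006],[0,0.026,0.006],[0.03,0,0],[0.03,0,0],[0.01,0,0],[0.01,0,0],[0.01,0,0],[0.01,0,0],[0.01,0,0],[0.01,0,0],[0.008,0,0],[0.007,0,0],[0.005,0,0],[0,0,0]],"turn":[0,0,0,0,0,0,0,0,0,0,0,0,0,0,0,0]}'; python3 knob.py c 0.055 | grep -v slope
```

```text
clock: 13.55
ee_pos: [0.6277, -0.196, 0.2443]
eef_rot: [-3.141, 0.028, -0.0]
wrist_force: [-1.4, 1.1, -0.3]
gripper_width: 0.0005
gripper_force: 0.0
scene blob [  0   0  28  28 513] [15.4737 15.6959]
side blob [ 6  0 22  8 50] [18.08  2.48]
side blob [ 4  3  8  8 44] [6.7727 6.2955]
side blob [12  5  9  9 53] [15.2075  8.7547]
knob [ 0.664  -0.1864  0.2639] px [array([247.4737, 182.6959]), array([323.2075, 178.7547])] pivot x 0.6916619518312468
resid [-2.1855 -1.0498]
resid [-2.0656  0.8831]
```

```bash
python3 -m pendant '{"fingers":[0,0,0,0],"translation":[[0.005,0,0],[0.004,0,0],[0.002,0,0],[0,0,0]],"turn":[0,0,0,0]}'; python3 -m pendant '{"fingers":[0,0,0,0,0,0,0,0,0,0],"translation":[[-0.02,0,0],[-0.03,0,0],[-0.03,0,0],[-0.03,0,0],[-0.02,-0.03,0],[0,-0.035,0],[0,-0.035,0],[0,-0.035,0],[0,0,0],[0,0,0]],"turn":[0,0,0,0,0,0,0,0,0,0]}';  python3 knob.py d 0.055
```

```text
clock: 14.05
ee_pos: [0.6384, -0.1963, 0.2444]
eef_rot: [-3.141, 0.029, -0.0]
wrist_force: [0.5, 0.1, -0.1]
gripper_width: 0.0007
gripper_force: 0.0
clock: 15.05
ee_pos: [0.5107, -0.0585, 0.2447]
eef_rot: [3.141, -0.026, 0.001]
wrist_force: [0.6, -0.5, -0.3]
gripper_width: 0.0004
gripper_force: 0.0
scene blob [  0   6  28  22 334] [14.479  19.2485]
scene [ 0.5852 -0.0886] [ 0.5861 -0.044 ] slope 0.0206255793335595
side blob [12  7  8  9 42] [15.4048 10.9286]
side [ 0.6053 -0.0071] [0.6049 0.0543] slope -0.007143389936779215
side [0.585  0.0529] [ 0.5843 -0.0027] slope 0.013699430617951135
side [ 0.5623 -0.0486] [ 0.5615 -0.1186] slope 0.011166071176774803
side [ 0.6172 -0.0614] [ 0.6174 -0.0188] slope 0.004189791605075382
side [ 0.5832 -0.0438] [ 0.5793 -0.1362] slope 0.04158536294678722
knob [ 0.6683 -0.1869  0.2493] px [array([246.479 , 186.2485]), array([323.4048, 180.9286])] pivot x 0.7249049494950875
resid [-2.1273 -1.016 ]
resid [-2.0069  0.854 ]
```

```bash
python3 - <<'E'
from h import *
import cv2
F=dict(np.load("pics/side_d.npz"))
for p in [(323.4,180.93),(323.9,180.7)]:
    c,d=ray(F,p);X=c+d*(-.196-c[1])/d[1];print(X)
for n,P in(("side",F),("scene",dict(np.load("pics/scene_d.npz")))):
    for x in(.652,.662,.672):
        k=np.array([x,-.196,.173+np.sqrt(.095**2-(x-.662)**2)]);c=P["R"]@k+P["t"];print(n,x,(P["intrinsics"]@c)[:2]/c[2])
print(P["image"][172:194,236:260].max(2))
E
```

```text
[ 0.65619102 -0.196       0.27041808]
[ 0.66203998 -0.196       0.26531301]
side 0.652 [322.8576273  182.50748838]
side 0.662 [323.97022984 180.13657673]
side 0.672 [325.04372287 178.01092716]
scene 0.652 [247.04359388 176.81752636]
scene 0.662 [244.03792655 178.25263815]
scene 0.672 [241.05002739 179.9200852 ]
[[ 97  98  95  98  96  93  88  88  89  86  86  92 110 137 145 145 145 146
  147 144 143 146 146 146]
 [ 92  95  94  95  93  86  84  79  77  78  79  90 115 140 148 147 144 146
  143 144 146 146 146 145]
 [ 94  92  95  89  87  78  66  64  61  59  66  82 114 138 144 145 147 144
  146 146 145 146 147 145]
 [ 95  94  91  86  74  65  58  53  51  53  55  70 100 127 141 146 145 145
  144 145 147 145 146 145]
 [ 92  89  90  79  64  54  48  53  53  53  53  55  77 115 138 147 146 148
  145 145 147 146 147 148]
 [ 92  89  87  72  55  51  52  54  54  51  52  52  69 106 137 150 148 145
  142 142 146 144 146 147]
 [ 88  85  83  70  53  51  49  49  48  49  48  50  63 102 137 150 149 136
  128 125 129 132 140 143]
 [ 89  89  87  74  57  50  48  50  49  50  48  48  62  96 132 148 150 130
  112 
[... 735 characters left out ...]
91  88  85  77  68  61  58  69  77  80  73  67  62  56  57  54  57
   57  56  58  66  78  86]
 [ 96  86  87  83  78  67  59  58  67  78  78  77  68  60  56  56  59  55
   53  56  57  62  72  78]
 [115  90  84  75  66  60  55  57  63  72  76  81  72  58  57  57  57  57
   55  55  63  61  75  79]
 [132  97  77  65  59  59  55  56  63  76  80  78  72  62  57  55  56  59
   61  63  68  75  79  81]
 [124  90  63  60  57  58  58  57  62  72  79  80  72  62  54  57  59  61
   69  73  77  80  79  83]
 [ 91  73  60  58  56  57  59  58  61  69  76  82  76  65  61  62  69  73
   79  78  83  81  80  84]
 [ 66  59  60  54  57  57  57  56  61  68  78  78  80  69  66  73  78  79
   80  81  82  85  81  82]]
```

The scene view gives the knob centre at about (244.0,178.5), against (244.0,178.3) predicted for upright. As an independent check, I'll compare the rod's line with a true vertical.

```bash
python3 - <<'E'
from h import *
P=dict(np.load("pics/scene_d.npz"))
for th in(-.1,0,.1):
  print(th,[np.round((P["intrinsics"]@c)[:2]/c[2],1).tolist() for r in(.095,.065,.05,.035) for c in[P["R"]@np.array([.6615+r*np.sin(th),-.196,.173+r*np.cos(th)])+P["t"]]])
for r in range(185,198): 
    w=P["image"][r,240:254].max(1).astype(int);print(r,w)
E
```

```text
-0.1 [[247.0, 176.8], [247.0, 183.5], [247.0, 186.7], [247.0, 189.9]]
0 [[244.2, 178.2], [245.1, 184.4], [245.6, 187.4], [246.0, 190.4]]
0.1 [[241.4, 179.8], [243.2, 185.5], [244.1, 188.2], [245.0, 191.0]]
185 [79 72 74 79 79 79 79 74 66 64 60 63 64 63]
186 [75 68 65 69 75 79 79 76 63 60 60 56 56 56]
187 [77 68 61 58 69 77 80 73 67 62 56 57 54 57]
188 [78 67 59 58 67 78 78 77 68 60 56 56 59 55]
189 [66 60 55 57 63 72 76 81 72 58 57 57 57 57]
190 [59 59 55 56 63 76 80 78 72 62 57 55 56 59]
191 [57 58 58 57 62 72 79 80 72 62 54 57 59 61]
192 [56 57 59 58 61 69 76 82 76 65 61 62 69 73]
193 [57 57 57 56 61 68 78 78 80 69 66 73 78 79]
194 [59 59 58 59 62 66 77 81 81 78 74 78 81 79]
195 [56 58 61 60 61 65 70 81 81 81 79 80 81 80]
196 [61 56 59 61 62 64 70 75 82 81 77 78 83 80]
197 [58 61 63 60 56 59 61 73 77 75 75 74 77 82]
```

The rod's line matches upright. The arm touches nothing, so I'm handing in.

```bash
python3 -c "
from bench import arm
print(arm.hand_in())"
```

```text
the job is handed in; nothing more can be done
None
```

I handed the job in at about 15 s: the pan is level with the opening, the door is shut on its catch and the heat lever is upright at its middle mark, by my camera and force readings; the four bystanders weren't re-measured, but no move came near them.

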